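# Open up a cured mould stack

### The arm

A 6-joint arm with a two-finger parallel gripper is mounted at the origin on the work surface. World frame = base frame: x ahead of the robot, y to its left, z up, the work surface at z = 0. Lengths are in m, angles in rad, forces in N, time in s.
With the tool pointing down it reaches from about 0.425 to 0.95 m from the base axis. Payload 3.5 kg.
Tool frame: the origin (TCP) lies at the very end of the fingers, on their centre line; the grasp point (between the pads) lies 19 mm behind it; z points along the fingers, y is the direction in which the jaws open and shut (so a half turn about z gives the same grasp; the last joint's range is limited). The gripper opens to 85 mm and grips with 20 to 120 N. Pads are 22 mm wide; open, the fingers measure 114 mm over their backs; the gripper's body (76 mm by 85 mm) begins 54 mm behind the grasp point. The pads swing forward as they close: fully open they stand 13 mm farther back than shut.
Start: joints at [-1.341, 0.286, 1.577, -0, 1.279, -0.15], TCP at [0.25, -0.627, 0.231] pointing down, gripper open.
Joint ranges: [-2.77, 2.77], [-0.9, 2.22], [0.21, 2.48], [-1.53, 4.67], [0.24, 2.81], [-2.84, 2.84]. Speed limits (rad/s): [2.79, 2.79, 3.14, 3.14, 3.14, 3.14].

### API

Orientations are given as a unit quaternion [x, y, z, w].
In Python, from plant import ctrl, eyes, ticket gives the robot as it stands.
- The arm moves only by the tool send_rows, never from a script. Its arguments are lists of equal length, an entry for each row: "translation": the shift along the tool's x, y, z in units of 30 mm (1.0 is 30 mm), a list of three; "rotation": the turn, a rotation vector about the tool's x, y, z in units of 5 degrees (1.0 is 5 degrees), a list of three; "grip": the finger opening in mm, from 0 to 85.4. A call has 1 to 5 rows; each row shifts and turns the commanded pose from where the row before left it, along the tool's axes as they then stand; what a row does not reach is not made up. A row lasts 1/8 s, in which the tool goes at most 62.5 mm and 10.7 degrees, less where a joint would pass 70% of its speed; a pose out of reach is approached as far as the arm can. A call is refused whole if a number of a shift passes 1 or a number of a turn 1, either way. A call with a gripper value outside its range is refused whole. The fingers move at their own pace and stop on an object; "squeeze" is the grip in N (left out, the last holds). Time passes only in rows, so rows that do not move let the fingers close. It gives the time, the measured TCP pose, the force and the opening at its end, in the units of the state.
- ctrl.get_state(): the state, without advancing time (a new reading comes with each control period).
- eyes.read_camera(name): name is "scene" or "top"; returns a dict with "image" (480x640x3 uint8, blue, green, red), "mtx" (3x3 intrinsics, pixels), "xyz" and "orientation" of the camera in the world. Camera axes: x right, y down, z forward; pixel columns grow to the right and rows downward; lengths in m; the calibration is good to about 2 mm. A picture is of the moment at which its call begins. There is no depth.
- ticket.sign_off(): hands the job in, once; it reports no verdict.
The state is a dict: "time": time; "qpos": joint angles; "dq": joint speeds; "joint_efforts": joint torques, N m; "eef_pos": TCP position; "tcp_rot": TCP orientation; "contact_force": force on the tool from outside, world axes, zero at the start; "wrist_torque": the same for the moment, N m; "opening": opening from 0.0 (shut) to 1.0 (fully open).
Only numpy, scipy, OpenCV 4.12 (cv2) and the standard library are available. Lean on these libraries where they do the work, as an engineer would, in place of code of your own. Each camera call takes 0.05 s, during which the arm holds its last target. There are 200 camera calls.

### The job

Take the cured mould stack apart from the top down, one piece at a time: the steel weight goes on the round black rubber mat, then the blue cover on the dark grey steel plate with the blue outline, then the orange cast on the white plaster bat with the orange outline, and last the mustard-coloured mould block on the green board. Set each piece down without dropping it, upright, in the middle of its place and lined up with its outline (either way round), and let go of it before taking the next. Leave the cream bowl and the blue-lidded jar standing where they are.

Things in the scene. Friction and masses are not known exactly. Their poses are not given: they have to be found in the camera images.
- weight: Loose steel weight, top of the stack: an upright cylinder 54 mm in diameter and 34 mm high, with a round black knob 26 mm in diameter and 28 mm high on its top (62 mm high in all) to take it by. About 0.65 kg. Origin: centre of its underside, z up.
- cover: Loose blue-painted metal cover, a plain block 50 x 96 x 20 mm (x, y, z), second in the stack, under the weight; only its two ends and narrow edges show at first. About 0.26 kg. Origin: centre of its underside; z up, its long side lies along its y axis, its short side along x.
- cast: Loose orange ceramic cast with cream patches, third in the stack, under the cover: a block 56 x 100 x 24 mm (x, y, z) with a 14 mm long, 10 mm high flange at each end (128 mm long in all, 56 mm wide all along). About 0.24 kg. Origin: centre of its underside; z up, its long side lies along its y axis, its short side along x.
- mould_block: Loose mustard-coloured tooling-board mould block, the bottom of the stack, standing on the table: 62 x 156 x 44 mm (x, y, z), with a 36 x 90 mm pocket in its top, hidden by the cast. About 0.32 kg. Origin: centre of its underside; z up, its long side lies along its y axis, its short side along x. The pieces merely rest on one another, each within 5 mm and 0.04 rad of the one below.
- weight_mat: Place for the weight: fixed round black rubber mat 90 mm in diameter, 6 mm thick, with a thin yellow circle. Origin: centre of its underside, on the table.
- cover_rest: Place for the cover: fixed dark grey steel plate 80 x 124 x 8 mm (x, y, z) with a painted bright blue rectangular outline on its flat top. Origin: centre of its underside; z up, its long side lies along its y axis, its short side along x.
- cast_bat: Place for the cast: fixed white plaster bat, a flat slab 86 x 156 x 14 mm (x, y, z) with a painted orange rectangular outline. Origin: centre of its underside; z up, its long side lies along its y axis, its short side along x.
- block_board: Place for the mould block: fixed flat green board 88 x 178 x 10 mm (x, y, z) with a painted mustard rectangular outline. Origin: centre of its underside; z up, its long side lies along its y axis, its short side along x.
- bowl: Bystander to leave alone: loose cream bowl, 92 mm across, 58 mm high. Origin: centre of its underside.
- jar: Bystander to leave alone: loose white jar with a blue lid, 56 mm in diameter, 62 mm high. Origin: centre of its underside.
Mind the look-alikes: they are no part of the job. What is shaped like the cover_rest but pink or red is not meant.

How it is judged:
By the outcome, as a careful person would: the job done as asked, in the order asked, and still so for the second after the job is handed in, with the robot touching nothing.
It also fails if it takes over 128 s, if anything falls off the work surface, if the arm or the gripper's body presses on something with over 40 N, if the wrist force passes 120 N, or if a joint passes its speed limit or range.

## Working session

There is one attempt and no reset: what is moved stays moved. The work goes in short steps, Python scripts to look and compute and a tool call to move; the robot and the scene stay as the last step left them, time stands still between calls to the robot, and variables do not carry over. Pictures are saved under pics/ and viewed, about 12 in all and at most 16, crops included, and the job is handed in when it is done.

Besides the shell and the picture viewer there is one more tool, called after "Call:" as name(argument=value, ...) on one line, values as JSON. send_rows: Moves the arm, as the interface text tells. Its arguments: {"type":"object","properties":{"translation":{"type":"array"},"rotation":{"type":"array"},"grip":{"type":"array"},"squeeze":{"type":"number"}},"required":["translation","rotation","grip"]}

```bash
mkdir -p pics; ls; python3 - <<'E'
from plant import ctrl,eyes
import cv2
print(ctrl.get_state())
for n in("scene","top"):
    c=eyes.read_camera(n);cv2.imwrite(f"pics/{n}0.png",c["image"]);print(n,c["mtx"],c["xyz"],c["orientation"])
E
```

```text
pics
{'time': 0.0, 'qpos': array([-1.34097534e+00,  2.87196233e-01,  1.57816481e+00, -2.28399238e-05,
        1.27861631e+00, -1.50020127e-01]), 'dq': array([ 7.02191766e-04, -6.43466876e-05,  4.54969345e-04, -5.59005070e-04,
        5.87077457e-04,  2.33932612e-04]), 'joint_efforts': array([-6.36790210e-04, -4.05985701e+01, -2.92625606e+01, -1.48077820e-04,
        5.95028512e-03,  8.73734791e-07]), 'eef_pos': array([ 0.25013013, -0.62623769,  0.22993341]), 'tcp_rot': array([ 9.82017914e-01,  1.88783989e-01, -5.84859949e-05, -1.19096511e-03]), 'contact_force': array([ 0.7519352 , -0.134613  , -0.26124484]), 'wrist_torque': array([-0.0175281 ,  0.00139194,  0.03661426]), 'opening': 1.00020561039882}
scene [[458.52610259   0.         317.46853039]
 [  0.         458.52610259 239.17544135]
 [  0.           0.           1.        ]] [ 1.23899984 -0.15971003  0.93862458] [ 0.72694269  0.58721944 -0.22896349 -0.27258646]
top [[582.36807827   0.         319.70476656]
 [  0.         582.36807827 243.79797121]
 [  0.           0.           1.        ]] [ 0.38950928 -0.02091816  1.69208401] [ 0.71346452 -0.70012095  0.02535227 -0.0125018 ]
```

View pics/top0.png

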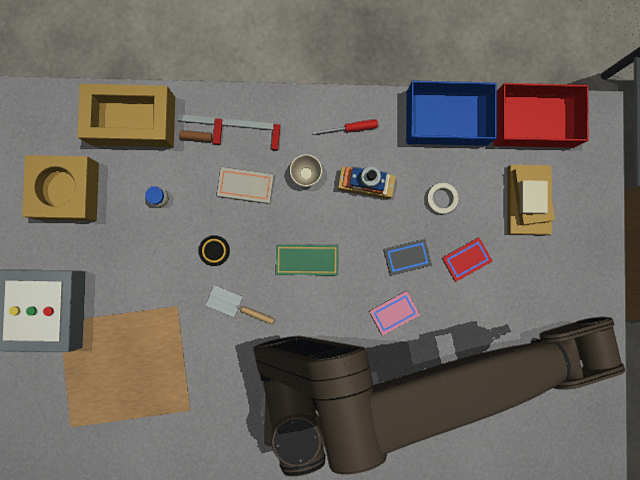

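View pics/scene0.png

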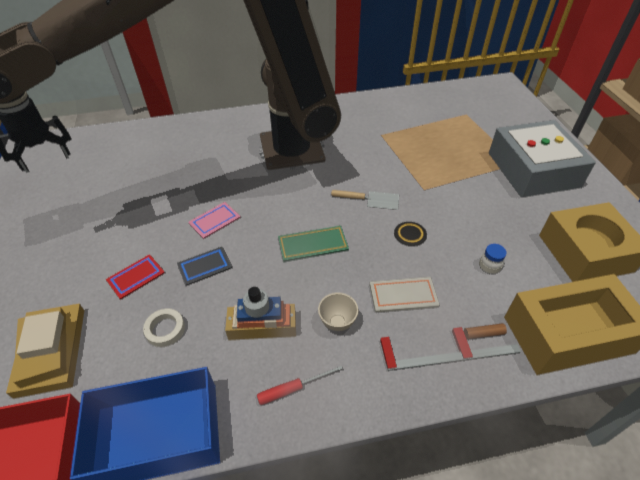

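The top view shows the stack at about (367,181), mat (213,250), grey plate (408,257), bat (245,185), green board (307,260), bowl (305,170) and jar (156,197). The red and pink plates are look-alikes. Next I'll measure the poses.

```bash
cat > h.py <<'E'
from plant import ctrl,eyes
import cv2,numpy as np
from scipy.spatial.transform import Rotation as R
def cast(c,uv,z):
    uv=np.atleast_2d(uv).astype(float);K=c["mtx"]
    d=np.c_[(uv-[K[0,2],K[1,2]])/[K[0,0],K[1,1]],np.ones(len(uv))]@R.from_quat(c["orientation"]).as_matrix().T
    o=np.array(c["xyz"]);return (o+d*((z-o[2])/d[:,2])[:,None])[:,:2]
def blob(c,lo,hi,roi,minA=15,hull=True):
    hsv=cv2.cvtColor(c["image"],cv2.COLOR_BGR2HSV);x0,y0,x1,y1=roi
    m=np.zeros(hsv.shape[:2],np.uint8);m[y0:y1,x0:x1]=cv2.inRange(hsv,np.array(lo),np.array(hi))[y0:y1,x0:x1]
    cs,_=cv2.findContours(m,cv2.RETR_EXTERNAL,cv2.CHAIN_APPROX_NONE)
    cs=[k for k in cs if len(k)>=minA]
    return np.vstack(cs)[:,0] if cs else None
def rect(c,pts,z):
    """min-area rect in world mm: centre, (long,short), yaw of the long side"""
    w=cast(c,pts,z)*1000
    (cx,cy),(a,b),an=cv2.minAreaRect(w.astype(np.float32))
    if a<b:a,b,an=b,a,an+90
    return round(cx,1),round(cy,1),round(a,1),round(b,1),round((an+90)%180-90,1)
E
python3 - <<'E'
from h import *
t=eyes.read_camera("top");s=eyes.read_camera("scene")
P={"mat":((15,100,100),(40,255,255),(195,230,235,270),(390,218,432,250),.006),
"rest":((95,120,100),(125,255,255),(383,238,433,276),(175,245,235,285),.008),
"bat":((3,50,100),(20,255,255),(215,163,277,206),(365,272,445,316),.014),
"board":((20,90,90),(35,255,255),(272,240,342,280),(272,224,352,264),.010),
"boardgreen":((45,80,30),(90,255,255),(272,240,342,280),(272,224,352,264),.010),
"jar":((100,120,60),(125,255,255),(140,180,172,212),(478,240,512,266),.062)}
for n,(lo,hi,r1,r2,z) in P.items():
    for c,r in((t,r1),(s,r2)):
        p=blob(c,lo,hi,r); print(n,None if p is None else rect(c,p,z))
cv2.imwrite("pics/a.png",np.hstack([cv2.resize(t["image"][150:210,325:405],(400,300),interpolation=2),cv2.resize(s["image"][280:343,216:300],(400,300),interpolation=2)]))
for c,r in((t,(325,150,405,210)),(s,(216,280,300,343))):
    for n,lo,hi in(("blue",(100,110,40),(125,255,255)),("mustard",(15,110,60),(30,255,255)),("orange",(2,110,60),(14,255,255))):
        p=blob(c,lo,hi,r,6);print(n,{z:rect(c,p,z) for z in (.044,.054,.068,.088)})
E
```

```text
mat (454.9, 255.6, 66.6, 66.2, 1.5)
mat (454.3, 253.4, 68.6, 68.1, 19.1)
rest (447.4, -306.0, 107.7, 61.2, -75.0)
rest (445.5, -308.4, 107.6, 63.4, -75.7)
bat (647.2, 169.9, 140.0, 68.8, 83.0)
bat (645.4, 167.7, 139.6, 69.1, 83.3)
board (433.9, -13.5, 164.5, 72.3, -88.9)
board (433.2, -15.7, 167.4, 73.4, -88.8)
boardgreen (432.5, -13.5, 176.2, 86.7, -88.9)
boardgreen (441.7, 29.6, 78.0, 76.1, -87.3)
jar (605.1, 417.0, 47.9, 47.3, 46.3)
jar (609.5, 412.1, 57.9, 46.1, -50.0)
blue {0.044: (667.9, -184.1, 97.2, 51.6, 81.7), 0.054: (666.2, -183.1, 96.7, 51.3, 81.7), 0.068: (663.8, -181.7, 95.8, 50.9, 81.7), 0.088: (660.4, -179.7, 94.7, 50.2, 81.7)}
mustard {0.044: (657.5, -179.5, 155.9, 63.5, 81.5), 0.054: (655.8, -178.6, 155.0, 63.1, 81.5), 0.068: (653.6, -177.2, 153.7, 62.6, 81.5), 0.088: (650.3, -175.3, 151.8, 61.8, 81.5)}
orange {0.044: (664.7, -172.7, 115.9, 58.0, 80.7), 0.054: (663.0, -171.7, 115.2, 57.6, 80.7), 0.068: (660.7, -170.4, 114.2, 57.1, 80.7), 0.088: (657.3, -168.6, 112.8, 56.4, 80.7)}
blue {0.044: (636.1, -190.7, 87.2, 54.4, 77.7), 0.054: (642.8, -190.4, 86.2, 53.8, 77.7), 0.068: (652.3, -189.9, 84.9, 53.0, 77.7), 0.088: (665.7, -189.2, 82.9, 51.8, 77.7)}
mustard {0.044: (680.9, -223.3, 126.2, 64.0, 46.7), 0.054: (687.1, -222.6, 124.8, 63.3, 46.7), 0.068: (695.8, -221.6, 122.8, 62.3, 46.7), 0.088: (708.3, -220.2, 120.0, 60.9, 46.7)}
orange {0.044: (660.1, -175.6, 119.1, 51.1, 83.3), 0.054: (666.5, -175.4, 117.8, 50.6, 83.3), 0.068: (675.6, -175.1, 115.9, 49.8, 83.3), 0.088: (688.5, -174.8, 113.2, 48.6, 83.3)}
```

View pics/a.png

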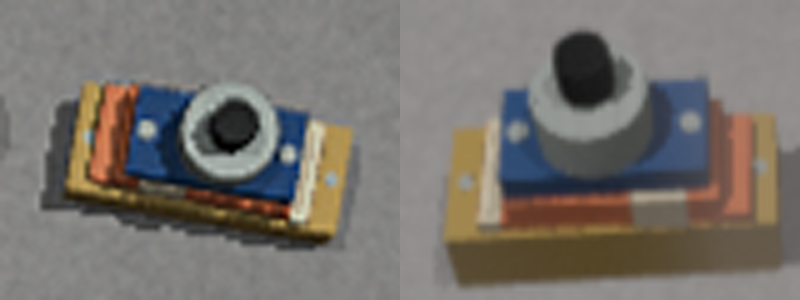

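The crop shows the weight standing slightly off centre on the cover. It is seen in the left half at crop (233,125) for the top view and in the right half at (583,65) for the scene view. I'll locate its knob in both views and write a move planner.

```bash
cat >> h.py <<'E'
def plan(x,y,z,psi):
    """remaining turn (units, about tool z) and shift (units) along tool axes as they stand after the turn"""
    s=ctrl.get_state();p=s["eef_pos"];r=R.from_quat(s["tcp_rot"]).as_matrix()
    now=np.degrees(np.arctan2(r[1,0],r[0,0]))
    a=np.radians(psi);T=np.array([[np.cos(a),np.sin(a),0],[np.sin(a),-np.cos(a),0],[0,0,-1]])
    e=np.degrees((R.from_matrix(r).inv()*R.from_matrix(T)).as_rotvec())
    print("t",round(s["time"],2),"pos",(p*1000).round(1),"psi",round(now,2),"tilt",np.degrees(np.arccos(-r[2,2])).round(2),"open",round(s["opening"]*85.4,1),"F",np.array(s["contact_force"]).round(1))
    print("  rotvec units",(e/5).round(2),"shift units",(T.T@(np.array([x,y,z])-p)/.03).round(2))
E
python3 - <<'E'
from h import *
t=eyes.read_camera("top");s=eyes.read_camera("scene")
for c,r in((t,(360,166,384,192)),(s,(242,282,270,306))):
    p=blob(c,(0,0,0),(180,255,62),r,6);m=cv2.boundingRect(p.astype(np.int32));print("knob dark",m,rect(c,p,.150),rect(c,p,.136))
    p=blob(c,(0,0,95),(180,75,255),(354,162,386,192) if c is t else (240,290,274,324),8);print("disk",cv2.boundingRect(p.astype(np.int32)),rect(c,p,.122))
p=blob(t,(0,0,130),(60,90,255),(285,148,326,190));print("bowl",rect(t,p,.058))
plan(.66,-.18,.25,82)
E
```

```text
knob dark (360, 170, 18, 22) (643.8, -174.3, 56.4, 44.9, 4.6) (646.1, -175.7, 56.9, 45.3, 4.6)
disk (354, 162, 32, 30) (660.3, -180.9, 84.6, 79.6, -89.1)
knob dark (249, 287, 12, 15) (670.4, -184.8, 36.7, 22.9, -6.2) (660.3, -185.3, 37.3, 23.3, -6.2)
disk (240, 290, 34, 34) (681.9, -186.2, 88.1, 71.8, -8.2)
bowl (689.9, -4.4, 117.0, 113.3, 1.2)
t 0.3 pos [ 250.2 -626.7  230.8] psi 21.76 tilt 0.05 open 85.4 F [0.2 0.3 0.1]
  rotvec units [-1.000e-02 -1.000e-02 -1.205e+01] shift units [16.65 11.45 -0.64]
```

```bash
python3 - <<'E'
from h import *
t=eyes.read_camera("top");s=eyes.read_camera("scene")
print("by eye",cast(t,(372,174.5),.150),cast(t,(371,175.5),.122),cast(s,(254.6,289.8),.150))
for c,r in((t,(362,166,382,186)),(s,(244,284,268,306))):
    g=c["image"].max(2);x0,y0,x1,y1=r
    n,l,st,ce=cv2.connectedComponentsWithStats((g[y0:y1,x0:x1]<60).astype(np.uint8))
    for i in range(1,n):
        if st[i,4]>8:print(st[i],cast(c,ce[i]+[x0,y0],.145))
    print(g[y0:y1,x0:x1][::2,::2])
E
```

```text
by eye [[ 0.66064616 -0.1846039 ]] [[ 0.66276728 -0.18488689]] [[ 0.66002274 -0.18344255]]
[ 4  4 11 11 80] [[ 0.65998202 -0.18253546]]
[ 0 15  5  5 11] [[ 0.6363598  -0.16253595]]
[[130 134 128 126 144 142 132 129 137 128]
 [120 104 153 166 172 170 170 148 131 133]
 [ 69 174 163 146  64  46  99 174 155 137]
 [144 175 128  52  30  36  30 107 173 115]
 [164 131  60  30  44  40  42  52 172 116]
 [173  88  56  21  43  44  43  84 169 139]
 [178 102  92   7  25  24  18 147 168 113]
 [115 166  76  72  51 124 147 143 183  65]
 [ 44 144 178 175 174 171 171 178 111  74]
 [ 55  41 106 176 180 184 152  89  89  92]]
[  5   3  12  15 152] [[ 0.66741512 -0.18545222]]
[[145 142 144 147 146 144 145 145 146 146 142 142]
 [142 141 142 140 121 103 123 142 148 148 142 139]
 [145 145 133  59  35  36  36  81 144 147 146 141]
 [141 145  79  32  34  34  37  40 137 145 144 141]
 [145 145  63  31  33  34  36  37  78 109 151 144]
 [142 150  78  32  34  35  35  31  49  92 112 147]
 [149 143 101  24  29  28  27  28  40  91 126 149]
 [153 135 126  25  24  23  26  29  42  91 131 149]
 [142 150 131  65  23  23  24  34  74 123 156 147]
 [149 152 141 136  81  65  73 122 150 151 156 125]
 [126 152 152 152 151 149 151 152 153 151 144  83]]
```

Call:
send_rows(translation=[[0, 0, -0.5], [0, 0, -0.5], [0, 0, 0], [0, 0, 0], [0, 0, 0]], rotation=[[0, 0, -1], [0, 0, -1], [0, 0, -1], [0, 0, -1], [0, 0, -1]], grip=[85, 85, 85, 85, 85], squeeze=80)

```text
time: 1.02
eef_pos: [0.2503, -0.6268, 0.2614]
tcp_rot: [0.917, 0.398, 0.0, 0.0]
contact_force: [-0.3, 0.1, -0.7]
opening: 0.993
```

Call:
send_rows(translation=[[0, 0, 0], [0, 0, 0], [0, 0, 0], [0, 0, 0], [0, 0, 0]], rotation=[[0, 0, -1], [0, 0, -1], [0, 0, -1], [0, 0, -1], [0, 0, -1]], grip=[85, 85, 85, 85, 85])

```text
time: 1.65
eef_pos: [0.2503, -0.6269, 0.2614]
tcp_rot: [0.809, 0.587, -0.0, 0.0]
contact_force: [-0.7, 0.2, -0.3]
opening: 0.992
```

Call:
send_rows(translation=[[0, 0, 0], [0, 0, 0], [1, 0.7, 0], [1, 0.7, 0], [1, 0.7, 0]], rotation=[[0, 0, -1], [0, 0, -1], [0, 0, 0], [0, 0, 0], [0, 0, 0]], grip=[85, 85, 85, 85, 85])

```text
time: 2.28
eef_pos: [0.3261, -0.5461, 0.2614]
tcp_rot: [0.756, 0.654, 0.0, 0.0]
contact_force: [0.8, -0.9, 0.4]
opening: 0.996
```

Call:
send_rows(translation=[[1, 0.7, 0], [1, 0.7, 0], [1, 0.7, 0], [1, 0.7, 0], [1, 0.7, 0]], rotation=[[0, 0, 0], [0, 0, 0], [0, 0, 0], [0, 0, 0], [0, 0, 0]], grip=[85, 85, 85, 85, 85])

```text
time: 2.9
eef_pos: [0.4517, -0.4125, 0.2615]
tcp_rot: [0.756, 0.654, -0.0, 0.0]
contact_force: [0.7, -0.9, -0.4]
opening: 0.997
```

Call:
send_rows(translation=[[1, 0.7, 0], [1, 0.7, 0], [1, 0.7, 0], [1, 0.7, 0], [0, 0, 0]], rotation=[[0, 0, 0], [0, 0, 0], [0, 0, 0], [0, 0, 0], [0, 0, 0]], grip=[85, 85, 85, 85, 85])

```text
time: 3.52
eef_pos: [0.5525, -0.3049, 0.2614]
tcp_rot: [0.755, 0.656, 0.0, 0.0]
contact_force: [-0.8, -0.9, -0.1]
opening: 0.995
```

```bash
python3 -c "
from h import *
plan(.660,-.184,.261,81.7)"
```

```text
t 3.52 pos [ 552.5 -304.9  261.4] psi 81.96 tilt 0.01 open 84.9 F [-0.8 -0.9 -0.1]
  rotvec units [ 0.   -0.    0.05] shift units [4.5  2.96 0.01]
```

Call:
send_rows(translation=[[1, 0.66, 0], [1, 0.66, 0], [1, 0.66, 0], [1, 0.66, 0], [0.5, 0.32, 0]], rotation=[[0, 0, 0], [0, 0, 0], [0, 0, 0], [0, 0, 0], [0, 0, 0.05]], grip=[60, 60, 60, 60, 60])

```text
time: 4.15
eef_pos: [0.6589, -0.1855, 0.2612]
tcp_rot: [0.757, 0.653, -0.0, 0.0]
contact_force: [0.9, 0.1, 0.2]
opening: 0.703
```

Call:
send_rows(translation=[[0, 0, 0], [0, 0, 0.9], [0, 0, 0.9]], rotation=[[0, 0, 0], [0, 0, 0], [0, 0, 0]], grip=[60, 60, 60])

```text
time: 4.53
eef_pos: [0.6578, -0.1876, 0.2074]
tcp_rot: [0.758, 0.652, -0.0, 0.001]
contact_force: [0.6, -0.2, 0.2]
opening: 0.705
```

```bash
python3 -c "
from h import *
plan(.660,-.184,.126,81.7)
s=eyes.read_camera('scene');t=eyes.read_camera('top')
cv2.imwrite('pics/b.png',np.hstack([cv2.resize(s['image'][220:340,190:330],(420,360),interpolation=2),cv2.resize(t['image'][130:230,310:415],(378,360),interpolation=2)]))"
```

```text
t 4.53 pos [ 657.8 -187.6  207.4] psi 81.43 tilt 0.08 open 60.2 F [ 0.6 -0.2  0.2]
  rotvec units [ 0.01  0.01 -0.05] shift units [0.13 0.05 2.71]
```

View pics/b.png

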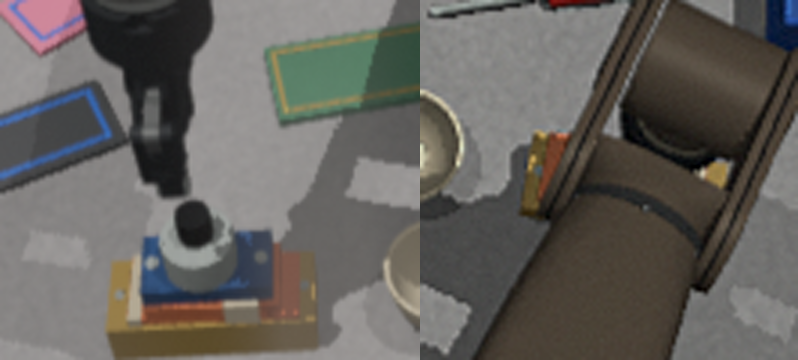

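The gripper is above the knob, with the near finger at scene px (248,283) and the knob at (254,293). I'll descend and grip.

Call:
send_rows(translation=[[0.13, 0.05, 0.9], [0, 0, 0.9], [0, 0, 0.6], [0, 0, 0.3], [0, 0, 0]], rotation=[[0, 0, 0], [0, 0, 0], [0, 0, 0], [0, 0, 0], [0, 0, 0]], grip=[60, 60, 60, 60, 60])

```text
time: 5.25
eef_pos: [0.6604, -0.1825, 0.1263]
tcp_rot: [0.758, 0.653, -0.0, -0.0]
contact_force: [-0.1, 0.5, 0.3]
opening: 0.703
```

```bash
python3 -c "
from h import *
plan(.660,-.184,.126,81.7)"
```

```text
t 5.25 pos [ 660.4 -182.5  126.3] psi 81.49 tilt 0.02 open 60.1 F [-0.1  0.5  0.3]
  rotvec units [-0.   -0.   -0.04] shift units [-0.05 -0.01  0.01]
```

Call:
send_rows(translation=[[0, 0, 0], [0, 0, 0], [0, 0, 0], [0, 0, 0], [0, 0, 0]], rotation=[[0, 0, 0], [0, 0, 0], [0, 0, 0], [0, 0, 0], [0, 0, 0]], grip=[45, 30, 15, 15, 15], squeeze=90)

```text
time: 5.88
eef_pos: [0.6619, -0.1825, 0.1279]
tcp_rot: [0.758, 0.653, 0.001, 0.002]
contact_force: [3.0, -0.0, 4.9]
opening: 0.272
```

Call:
send_rows(translation=[[0, 0, 0], [0, 0, 0], [0, 0, -0.3], [0, 0, -0.5], [0, 0, -0.3]], rotation=[[0, 0, 0], [0, 0, 0], [0, 0, 0], [0, 0, 0], [0, 0, 0]], grip=[15, 15, 15, 15, 15])

```text
time: 6.5
eef_pos: [0.6595, -0.1819, 0.1584]
tcp_rot: [0.758, 0.653, -0.001, -0.001]
contact_force: [0.8, 0.9, -7.6]
opening: 0.269
```

```bash
python3 -c "
from h import *
plan(.4546,.2545,.20,81.7)
s=eyes.read_camera('scene');cv2.imwrite('pics/c.png',cv2.resize(s['image'][220:340,190:330],(560,480),interpolation=2))"
```

```text
t 6.5 pos [ 659.5 -181.9  158.4] psi 81.51 tilt 0.18 open 22.9 F [ 0.8  0.9 -7.6]
  rotvec units [-0.03 -0.01 -0.04] shift units [13.41 -8.86 -1.39]
```

View pics/c.png

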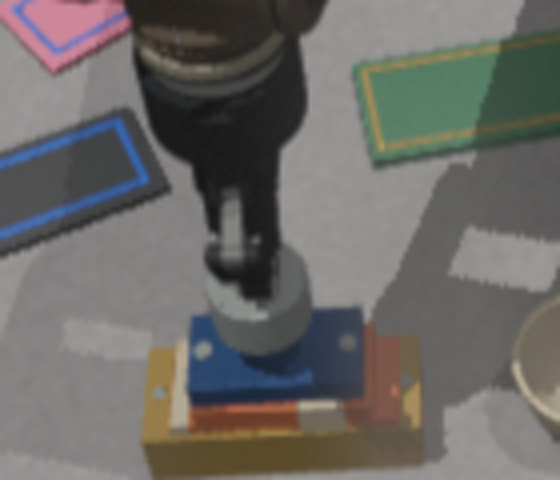

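The weight is lifted cleanly: the force is -7.6 N, and the picture shows it upright with a gap over the cover. I'll carry it to the mat.

Call:
send_rows(translation=[[0, 0, -0.7], [0.5, -0.33, -0.7], [0.9, -0.6, 0], [1, -0.66, 0], [1, -0.66, 0]], rotation=[[0, 0, 0], [0, 0, 0], [0, 0, 0], [0, 0, 0], [0, 0, 0]], grip=[15, 15, 15, 15, 15])

```text
time: 7.18
eef_pos: [0.6084, -0.0705, 0.2027]
tcp_rot: [0.758, 0.653, 0.0, 0.0]
contact_force: [0.9, 0.9, -7.1]
opening: 0.276
```

Call:
send_rows(translation=[[1, -0.66, 0], [1, -0.66, 0], [1, -0.66, 0], [1, -0.66, 0], [1, -0.66, 0]], rotation=[[0, 0, 0], [0, 0, 0], [0, 0, 0], [0, 0, 0], [0, 0, 0]], grip=[15, 15, 15, 15, 15])

```text
time: 7.8
eef_pos: [0.5327, 0.0927, 0.2029]
tcp_rot: [0.758, 0.653, 0.001, 0.001]
contact_force: [-0.0, 0.6, -7.2]
opening: 0.271
```

Call:
send_rows(translation=[[1, -0.66, 0], [1, -0.66, 0], [1, -0.66, 0], [0.7, -0.46, 0], [0.3, -0.2, 0]], rotation=[[0, 0, 0], [0, 0, 0], [0, 0, 0], [0, 0, 0], [0, 0, 0]], grip=[15, 15, 15, 15, 15])

```text
time: 8.43
eef_pos: [0.472, 0.2231, 0.2026]
tcp_rot: [0.757, 0.654, 0.001, 0.0]
contact_force: [-0.0, -1.4, -8.5]
opening: 0.267
```

```bash
python3 -c "
from h import *
plan(.4546,.2545,.06,81.7)"
```

```text
t 8.43 pos [472.  223.1 202.6] psi 81.61 tilt 0.09 open 22.8 F [-0.  -1.4 -8.5]
  rotvec units [ 0.02 -0.   -0.02] shift units [ 0.95 -0.73  4.75]
```

Call:
send_rows(translation=[[0.5, -0.4, 1], [0.45, -0.33, 1], [0, 0, 1], [0, 0, 0.8], [0, 0, 0]], rotation=[[0, 0, 0], [0, 0, 0], [0, 0, 0], [0, 0, 0], [0, 0, 0]], grip=[15, 15, 15, 15, 15])

```text
time: 9.05
eef_pos: [0.4537, 0.2524, 0.0857]
tcp_rot: [0.758, 0.653, -0.002, -0.001]
contact_force: [-0.5, 0.4, -7.7]
opening: 0.272
```

```bash
python3 -c "
from h import *
plan(.4546,.2545,.045,81.7)
s=eyes.read_camera('scene');cv2.imwrite('pics/d.png',cv2.resize(s['image'][170:270,350:470],(600,500),interpolation=2))
p=np.array(ctrl.get_state()['eef_pos'])
for c in (s,):
  for q in ((p[0],p[1],.02),(.4546,.2545,.006)):
    v=R.from_quat(c['orientation']).inv().apply(np.array(q)-c['xyz']);u=c['mtx']@(v/v[2]);print(((u[:2]-[350,170])*5).round())"
```

```text
t 9.05 pos [453.7 252.4  85.7] psi 81.49 tilt 0.3 open 23.2 F [-0.5  0.4 -7.7]
  rotvec units [-0.05  0.03 -0.04] shift units [0.07 0.02 1.36]
[304. 296.]
[303. 312.]
```

View pics/d.png

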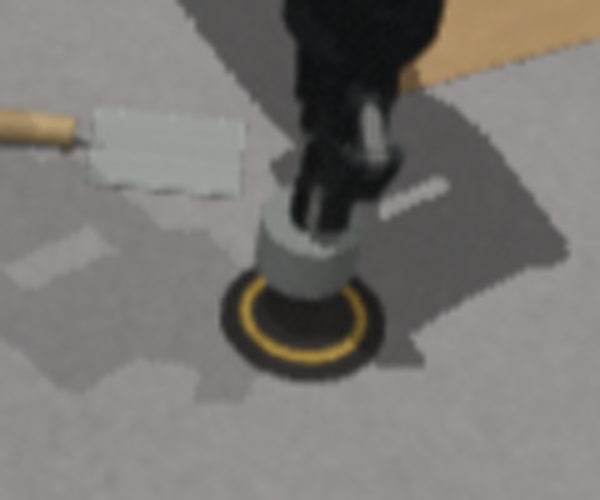

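The weight is held upright over the mat, with its centre at crop x=307 against 304 for the mat. I'll lower it slowly.

Call:
send_rows(translation=[[0.07, 0.02, 0.7], [0, 0, 0.4], [0, 0, 0.15], [0, 0, 0.05], [0, 0, 0]], rotation=[[0, 0, 0], [0, 0, 0], [0, 0, 0], [0, 0, 0], [0, 0, 0]], grip=[15, 15, 15, 15, 15])

```text
time: 9.72
eef_pos: [0.4564, 0.2556, 0.049]
tcp_rot: [0.757, 0.653, 0.001, 0.0]
contact_force: [-0.0, 0.2, -7.4]
opening: 0.277
```

```bash
python3 -c "
from h import *
plan(.4546,.2545,.045,81.7)"
```

```text
t 9.72 pos [456.4 255.6  49. ] psi 81.51 tilt 0.06 open 23.7 F [-0.   0.2 -7.4]
  rotvec units [ 0.01 -0.01 -0.04] shift units [-0.04 -0.05  0.13]
```

Call:
send_rows(translation=[[0, 0, 0.06], [0, 0, 0.05], [0, 0, 0.02], [0, 0, 0]], rotation=[[0, 0, 0], [0, 0, 0], [0, 0, 0], [0, 0, 0]], grip=[15, 15, 15, 15])

```text
time: 10.22
eef_pos: [0.4564, 0.2556, 0.0459]
tcp_rot: [0.757, 0.653, 0.0, 0.0]
contact_force: [-3.7, -1.8, 5.3]
opening: 0.274
```

Contact: the force went to +5.3 N. I'll release gently and retreat.

Call:
send_rows(translation=[[0, 0, 0], [0, 0, 0], [0, 0, 0], [0, 0, 0], [0, 0, 0]], rotation=[[0, 0, 0], [0, 0, 0], [0, 0, 0], [0, 0, 0], [0, 0, 0]], grip=[26, 32, 45, 70, 85])

```text
time: 10.85
eef_pos: [0.456, 0.2555, 0.0444]
tcp_rot: [0.758, 0.653, 0.0, 0.0]
contact_force: [-0.5, -0.6, -0.4]
opening: 0.928
```

Call:
send_rows(translation=[[0, 0, -0.7], [0, 0, -1], [0, 0, -1], [-1, 0.66, -1], [-1, 0.66, -1]], rotation=[[0, 0, 0], [0, 0, 0], [0, 0, 0], [0, 0, 0], [0, 0, 0]], grip=[85, 85, 85, 85, 85])

```text
time: 11.48
eef_pos: [0.4863, 0.1898, 0.1864]
tcp_rot: [0.757, 0.653, 0.0, 0.0]
contact_force: [1.0, 0.3, 0.2]
opening: 0.994
```

Call:
send_rows(translation=[[-1, 0.66, 0], [-1, 0.66, 0], [-1, 0.66, 0], [-1, 0.66, 0], [-1, 0.66, 0]], rotation=[[0, 0, 0], [0, 0, 0], [0, 0, 0], [0, 0, 0], [0, 0, 0]], grip=[85, 85, 85, 85, 85])

```text
time: 12.1
eef_pos: [0.5624, 0.0261, 0.1854]
tcp_rot: [0.758, 0.653, 0.0, 0.0]
contact_force: [0.4, 1.3, 0.8]
opening: 0.992
```

```bash
python3 -c "
from h import *
plan(.661,-.18,.16,81.7)
t=eyes.read_camera('top');s=eyes.read_camera('scene')
a=cv2.resize(t['image'][225:275,188:238],(300,300),interpolation=2);b=cv2.resize(t['image'][150:210,325:405],(400,300),interpolation=2)
d=cv2.resize(s['image'][195:255,380:440],(300,300),interpolation=2);e=cv2.resize(s['image'][280:343,216:300],(400,300),interpolation=2)
cv2.imwrite('pics/e.png',np.vstack([np.hstack([a,b]),np.hstack([d,e])]))
for c,r1,r in((t,(195,230,235,270),(325,150,405,210)),(s,(390,218,432,250),(216,280,300,343))):
    p=blob(c,(100,110,40),(125,255,255),r,6);print('cover',rect(c,p,.088))
    m=cv2.inRange(cv2.cvtColor(c['image'],cv2.COLOR_BGR2HSV),(100,110,40),(125,255,255));q=np.argwhere(m[r[1]:r[3],r[0]:r[2]]);
"
```

```text
t 12.1 pos [562.4  26.1 185.4] psi 81.51 tilt 0.01 open 84.7 F [0.4 1.3 0.8]
  rotvec units [ 0.   -0.   -0.04] shift units [-6.33  4.24  0.85]
cover (660.3, -179.8, 94.6, 50.2, 81.5)
cover (664.5, -187.6, 82.4, 54.7, 81.7)
```

View pics/e.png

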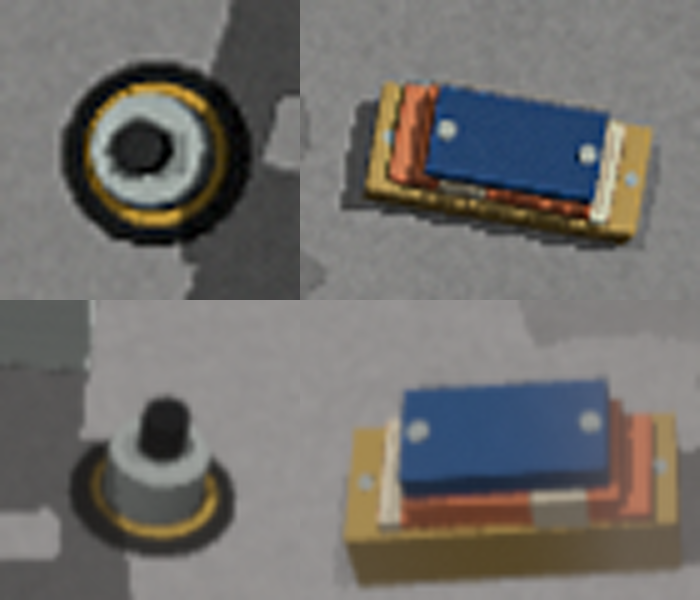

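The weight stands upright inside the yellow circle, with its disc centred within about 2 mm of the mat. The cover now shows fully, at top px about (379,178).

Call:
send_rows(translation=[[-1, 0.67, 0], [-1, 0.67, 0], [-1, 0.67, 0], [-1, 0.67, 0], [-1, 0.67, 0]], rotation=[[0, 0, 0], [0, 0, 0], [0, 0, 0], [0, 0, 0], [0, 0, 0]], grip=[85, 85, 85, 85, 85])

```text
time: 12.82
eef_pos: [0.6395, -0.1359, 0.1852]
tcp_rot: [0.757, 0.653, 0.0, -0.0]
contact_force: [0.3, -0.3, 0.2]
opening: 0.994
```

Call:
send_rows(translation=[[-1, 0.67, 0], [-0.35, 0.22, 0.6], [0, 0, 0.8], [0, 0, 0.5], [0, 0, 0]], rotation=[[0, 0, 0], [0, 0, 0], [0, 0, 0], [0, 0, 0], [0, 0, 0]], grip=[85, 85, 85, 85, 85])

```text
time: 13.45
eef_pos: [0.6581, -0.1783, 0.1257]
tcp_rot: [0.757, 0.653, -0.001, -0.002]
contact_force: [-0.8, -0.1, 0.0]
opening: 0.994
```

```bash
python3 -c "
from h import *
plan(.661,-.181,.070,81.6)"
```

```text
t 13.45 pos [ 658.1 -178.3  125.7] psi 81.56 tilt 0.29 open 84.9 F [-0.8 -0.1  0. ]
  rotvec units [-0.05 -0.02 -0.01] shift units [-0.07  0.11  1.86]
```

Call:
send_rows(translation=[[-0.07, 0.1, 0.7], [0, 0, 0.6], [0, 0, 0.4], [0, 0, 0.15], [0, 0, 0]], rotation=[[0, 0, 0], [0, 0, 0], [0, 0, 0], [0, 0, 0], [0, 0, 0]], grip=[85, 85, 85, 85, 85])

```text
time: 14.08
eef_pos: [0.6622, -0.1824, 0.0726]
tcp_rot: [0.758, 0.653, -0.0, -0.0]
contact_force: [-0.5, 0.9, -0.2]
opening: 0.993
```

```bash
python3 -c "
from h import *
plan(.661,-.181,.070,81.6)"
```

```text
t 14.07 pos [ 662.2 -182.4   72.6] psi 81.51 tilt 0.03 open 84.8 F [-0.5  0.9 -0.2]
  rotvec units [-0.01 -0.   -0.02] shift units [ 0.04 -0.05  0.09]
```

Call:
send_rows(translation=[[0, 0, 0.07], [0, 0, 0], [0, 0, 0], [0, 0, 0], [0, 0, 0]], rotation=[[0, 0, 0], [0, 0, 0], [0, 0, 0], [0, 0, 0], [0, 0, 0]], grip=[70, 60, 54, 50, 40], squeeze=60)

```text
time: 14.7
eef_pos: [0.6626, -0.1826, 0.0715]
tcp_rot: [0.758, 0.653, 0.0, 0.0]
contact_force: [-1.7, 0.4, 2.1]
opening: 0.566
```

Call:
send_rows(translation=[[0, 0, 0], [0, 0, 0], [0, 0, -0.2], [0, 0, -0.4], [0, 0, -0.4]], rotation=[[0, 0, 0], [0, 0, 0], [0, 0, 0], [0, 0, 0], [0, 0, 0]], grip=[40, 40, 40, 40, 40])

```text
time: 15.32
eef_pos: [0.6622, -0.1824, 0.1011]
tcp_rot: [0.758, 0.653, -0.0, -0.0]
contact_force: [0.6, 0.2, -1.8]
opening: 0.57
```

```bash
python3 -c "
from h import *
plan(.4465,-.307,.13,105)
s=eyes.read_camera('scene');cv2.imwrite('pics/f.png',cv2.resize(s['image'][230:350,180:320],(560,480),interpolation=2))"
```

```text
t 15.32 pos [ 662.2 -182.4  101.1] psi 81.51 tilt 0.02 open 48.7 F [ 0.6  0.2 -1.8]
  rotvec units [-0.  -0.  -4.7] shift units [-2.15 -8.02 -0.96]
```

View pics/f.png

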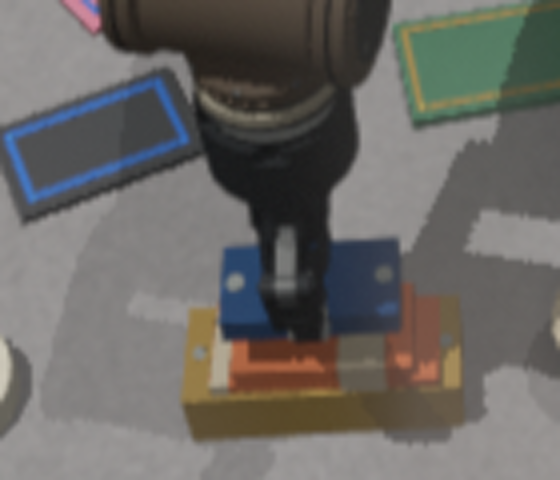

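The cover is clear of the cast and level. I'll carry it to the grey plate.

Call:
send_rows(translation=[[0, 0, -0.6], [0, 0, -0.4], [0, 0, 0], [0, 0, 0], [0, 0, 0]], rotation=[[0, 0, -1], [0, 0, -1], [0, 0, -1], [0, 0, -1], [0, 0, -0.7]], grip=[40, 40, 40, 40, 40])

```text
time: 16.0
eef_pos: [0.6625, -0.1825, 0.1313]
tcp_rot: [0.608, 0.794, 0.0, 0.0]
contact_force: [0.3, -0.3, -2.8]
opening: 0.568
```

Call:
send_rows(translation=[[-0.15, -0.6, 0], [-0.25, -1, 0], [-0.25, -1, 0], [-0.25, -1, 0], [-0.25, -1, 0]], rotation=[[0, 0, 0], [0, 0, 0], [0, 0, 0], [0, 0, 0], [0, 0, 0]], grip=[40, 40, 40, 40, 40])

```text
time: 16.62
eef_pos: [0.5361, -0.2524, 0.1311]
tcp_rot: [0.609, 0.793, -0.0, 0.0]
contact_force: [-1.0, -0.5, -2.1]
opening: 0.568
```

Call:
send_rows(translation=[[-0.27, -1, 0], [-0.27, -1, 0], [-0.2, -0.7, 0], [-0.15, -0.5, 0], [0, 0, 0]], rotation=[[0, 0, 0], [0, 0, 0], [0, 0, 0], [0, 0, 0], [0, 0, 0]], grip=[40, 40, 40, 40, 40])

```text
time: 17.25
eef_pos: [0.4513, -0.3027, 0.131]
tcp_rot: [0.61, 0.793, 0.0, 0.0]
contact_force: [0.0, -0.1, -2.3]
opening: 0.566
```

```bash
python3 -c "
from h import *
plan(.4465,-.307,.04,105)"
```

```text
t 17.25 pos [ 451.3 -302.7  131. ] psi 104.88 tilt 0.02 open 48.3 F [ 0.  -0.1 -2.3]
  rotvec units [ 0.    0.   -0.02] shift units [-0.1  -0.19  3.03]
```

Call:
send_rows(translation=[[-0.1, -0.19, 1], [0, 0, 1], [0, 0, 0.7], [0, 0, 0.3], [0, 0, 0]], rotation=[[0, 0, 0], [0, 0, 0], [0, 0, 0], [0, 0, 0], [0, 0, 0]], grip=[40, 40, 40, 40, 40])

```text
time: 17.88
eef_pos: [0.4476, -0.3062, 0.0405]
tcp_rot: [0.609, 0.794, 0.0, -0.0]
contact_force: [-0.0, -0.6, -2.5]
opening: 0.571
```

```bash
python3 -c "
from h import *
plan(.4465,-.307,.0115,105)
s=eyes.read_camera('scene');cv2.imwrite('pics/g.png',cv2.resize(s['image'][210:310,150:270],(720,600),interpolation=2))
p=np.array(ctrl.get_state()['eef_pos'])
for q in ((p[0],p[1],p[2]+.0165),(.4465,-.307,.008)):
    for k in (0,-48,48):
      w=np.array(q)+k/1000*np.array([np.cos(np.radians(105)),np.sin(np.radians(105)),0])
      v=R.from_quat(s['orientation']).inv().apply(w-s['xyz']);u=s['mtx']@(v/v[2]);print(k,((u[:2]-[150,210])*6).round())"
```

```text
t 17.88 pos [ 447.6 -306.2   40.5] psi 105.03 tilt 0.05 open 48.7 F [-0.  -0.6 -2.5]
  rotvec units [-0.   -0.01  0.01] shift units [-0.02 -0.04  0.97]
0 [302. 254.]
-48 [190. 295.]
48 [411. 214.]
0 [325. 325.]
-48 [217. 366.]
48 [430. 286.]
```

View pics/g.png

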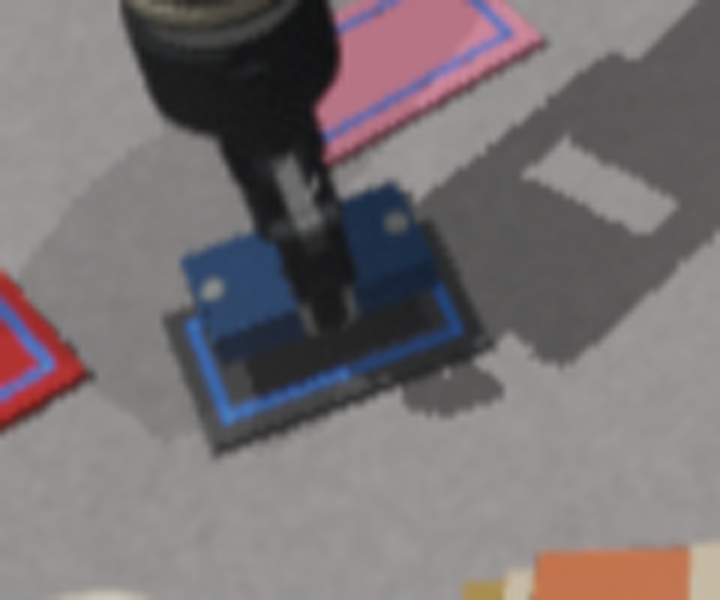

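The cover is level above the plate. Its top-face centre is at crop (309,261) against a predicted (302,254), and the plate outline is +2 px right, so the cover sits about 2 mm too far in +y. I'll correct that and lower.

Call:
send_rows(translation=[[-0.08, -0.04, 0.4], [0, 0, 0.3], [0, 0, 0.1], [0, 0, 0.05], [0, 0, 0]], rotation=[[0, 0, 0], [0, 0, 0], [0, 0, 0], [0, 0, 0], [0, 0, 0]], grip=[40, 40, 40, 40, 40])

```text
time: 18.55
eef_pos: [0.447, -0.3092, 0.0154]
tcp_rot: [0.609, 0.793, -0.0, 0.0]
contact_force: [-0.1, 0.4, -2.4]
opening: 0.568
```

```bash
python3 -c "
from h import *
plan(.4465,-.309,.0115,105)"
```

```text
t 18.55 pos [ 447.  -309.2   15.4] psi 105.01 tilt 0.01 open 48.5 F [-0.1  0.4 -2.4]
  rotvec units [0. 0. 0.] shift units [ 0.01 -0.01  0.13]
```

Call:
send_rows(translation=[[0, 0, 0.06], [0, 0, 0.04], [0, 0, 0.03], [0, 0, 0]], rotation=[[0, 0, 0], [0, 0, 0], [0, 0, 0], [0, 0, 0]], grip=[40, 40, 40, 40])

```text
time: 19.05
eef_pos: [0.447, -0.3092, 0.0115]
tcp_rot: [0.609, 0.793, -0.0, 0.0]
contact_force: [-0.4, 0.1, -2.2]
opening: 0.567
```

Call:
send_rows(translation=[[0, 0, 0.03], [0, 0, 0]], rotation=[[0, 0, 0], [0, 0, 0]], grip=[40, 40])

```text
time: 19.3
eef_pos: [0.447, -0.3092, 0.0114]
tcp_rot: [0.609, 0.793, -0.0, -0.0]
contact_force: [-2.3, 2.9, 5.5]
opening: 0.567
```

Call:
send_rows(translation=[[0, 0, 0.03], [0, 0, 0]], rotation=[[0, 0, 0], [0, 0, 0]], grip=[40, 40])

```text
time: 19.55
eef_pos: [0.447, -0.3092, 0.0114]
tcp_rot: [0.609, 0.793, -0.0, -0.001]
contact_force: [-4.5, 4.1, 11.5]
opening: 0.572
```

Contact: +11.5 N. I'll release, retreat, and look.

Call:
send_rows(translation=[[0, 0, 0], [0, 0, 0], [0, 0, 0], [0, 0, 0], [0, 0, 0]], rotation=[[0, 0, 0], [0, 0, 0], [0, 0, 0], [0, 0, 0], [0, 0, 0]], grip=[50, 54, 65, 80, 85])

```text
time: 20.18
eef_pos: [0.4469, -0.3092, 0.0095]
tcp_rot: [0.609, 0.793, 0.0, -0.0]
contact_force: [0.1, -0.7, -0.1]
opening: 0.997
```

Call:
send_rows(translation=[[0, 0, -0.6], [0, 0, -1], [0, 0, -1], [0, 0, -1], [0, 0, -0.4]], rotation=[[0, 0, 0], [0, 0, 0], [0, 0, 0], [0, 0, 0.7], [0, 0, 1]], grip=[85, 85, 85, 85, 85])

```text
time: 20.8
eef_pos: [0.4481, -0.3103, 0.1337]
tcp_rot: [0.667, 0.745, -0.0, 0.003]
contact_force: [0.3, -0.8, -0.5]
opening: 0.997
```

Call:
send_rows(translation=[[0, 0, 0], [0, 0, 0], [0, 0, 0], [-0.2, 1, 0], [-0.2, 1, 0]], rotation=[[0, 0, 1], [0, 0, 1], [0, 0, 1], [0, 0, 0], [0, 0, 0]], grip=[85, 85, 85, 85, 85])

```text
time: 21.42
eef_pos: [0.5053, -0.3304, 0.1313]
tcp_rot: [0.758, 0.653, 0.0, 0.001]
contact_force: [0.2, -0.0, 1.2]
opening: 0.995
```

```bash
python3 -c "
from h import *
plan(.661,-.176,.131,81.5)
s=eyes.read_camera('scene')
cv2.imwrite('pics/k.png',np.hstack([cv2.resize(s['image'][230:300,165:250],(425,350),interpolation=2),cv2.resize(s['image'][280:343,216:300],(373,350),interpolation=2)]))
hsv=cv2.cvtColor(s['image'],cv2.COLOR_BGR2HSV)
for n,lo,hi,r,z in(('outline',(100,150,150),(125,255,255),(165,230,250,300),.008),('cover',(100,110,30),(125,255,149),(165,230,250,300),.028)):
    p=blob(s,lo,hi,r,8);print(n,None if p is None else rect(s,p,z))
"
```

```text
t 21.43 pos [ 505.3 -330.4  131.3] psi 81.5 tilt 0.11 open 85.0 F [ 0.2 -0.   1.2]
  rotvec units [ 0.02  0.01 -0.  ] shift units [5.86 4.37 0.01]
outline (472.3, -334.0, 78.9, 37.8, 68.0)
cover (459.1, -306.0, 106.4, 70.1, -75.4)
```

View pics/k.png

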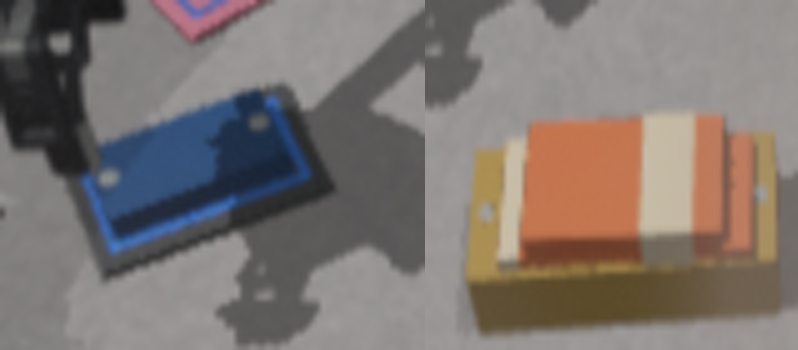

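The cover lies squarely inside the blue outline and has been released, and the cast is exposed. I'll find the cast centre.

```bash
python3 -c "
from h import *
s=eyes.read_camera('scene');t=eyes.read_camera('top')
print(cast(s,(260.9,311.9),.068))
p=blob(t,(2,100,60),(14,255,255),(325,150,405,210),6);print('top orange',rect(t,p,.068))
p=blob(t,(2,40,60),(30,255,255),(325,150,405,210),6);print('top all warm',rect(t,p,.044))
plan(.661,-.178,.11,81.3)
"
```

```text
[[ 0.66290468 -0.1791335 ]]
top orange (661.3, -171.3, 115.6, 58.7, 80.7)
top all warm (660.6, -180.2, 158.5, 68.4, 81.1)
t 21.57 pos [ 505.4 -330.4  131. ] psi 81.55 tilt 0.09 open 85.1 F [-0.1 -0.9  0.4]
  rotvec units [0.02 0.01 0.05] shift units [5.8  4.36 0.7 ]
```

Call:
send_rows(translation=[[0.97, 0.73, 0], [0.97, 0.73, 0], [0.97, 0.73, 0], [0.97, 0.73, 0], [0.97, 0.73, 0]], rotation=[[0, 0, 0.1], [0, 0, 0], [0, 0, 0], [0, 0, 0], [0, 0, 0]], grip=[85, 85, 85, 85, 85])

```text
time: 22.2
eef_pos: [0.6349, -0.2021, 0.1303]
tcp_rot: [0.76, 0.649, -0.0, -0.0]
contact_force: [0.5, -0.0, 0.0]
opening: 0.997
```

Call:
send_rows(translation=[[0.9, 0.7, 0], [0, 0, 0.6], [0, 0, 0.7], [0, 0, 0.4], [0, 0, 0]], rotation=[[0, 0, 0], [0, 0, 0], [0, 0, 0], [0, 0, 0], [0, 0, 0]], grip=[85, 85, 85, 85, 85])

```text
time: 22.82
eef_pos: [0.6581, -0.18, 0.0762]
tcp_rot: [0.761, 0.649, -0.001, -0.002]
contact_force: [-0.3, 0.9, 1.3]
opening: 0.992
```

```bash
python3 -c "
from h import *
plan(.661,-.178,.047,81)"
```

```text
t 22.82 pos [ 658.1 -180.    76.2] psi 80.93 tilt 0.26 open 84.7 F [-0.3  0.9  1.3]
  rotvec units [-0.05 -0.01 -0.01] shift units [0.08 0.08 0.97]
```

Call:
send_rows(translation=[[0.08, 0.08, 0.4], [0, 0, 0.4], [0, 0, 0.15], [0, 0, 0], [0, 0, 0]], rotation=[[0, 0, 0], [0, 0, 0], [0, 0, 0], [0, 0, 0], [0, 0, 0]], grip=[85, 85, 85, 85, 85])

```text
time: 23.45
eef_pos: [0.6632, -0.1778, 0.0505]
tcp_rot: [0.76, 0.65, 0.0, 0.0]
contact_force: [0.2, 0.0, 0.3]
opening: 0.999
```

```bash
python3 -c "
from h import *
plan(.661,-.178,.047,81)"
```

```text
t 23.45 pos [ 663.2 -177.8   50.5] psi 81.01 tilt 0.04 open 85.3 F [0.2 0.  0.3]
  rotvec units [0.01 0.   0.  ] shift units [-0.02 -0.07  0.12]
```

Call:
send_rows(translation=[[0, -0.05, 0.1], [0, 0, 0], [0, 0, 0], [0, 0, 0], [0, 0, 0]], rotation=[[0, 0, 0], [0, 0, 0], [0, 0, 0], [0, 0, 0], [0, 0, 0]], grip=[75, 66, 60, 55, 46], squeeze=60)

```text
time: 24.08
eef_pos: [0.6618, -0.1776, 0.0478]
tcp_rot: [0.76, 0.65, 0.0, 0.001]
contact_force: [0.2, 0.6, 2.7]
opening: 0.638
```

Call:
send_rows(translation=[[0, 0, 0], [0, 0, 0], [0, 0, -0.2], [0, 0, -0.4], [0, 0, -0.4]], rotation=[[0, 0, 0], [0, 0, 0], [0, 0, 0], [0, 0, 0], [0, 0, 0]], grip=[46, 46, 46, 46, 46])

```text
time: 24.7
eef_pos: [0.661, -0.1774, 0.0774]
tcp_rot: [0.76, 0.65, -0.0, -0.0]
contact_force: [-0.1, -0.1, -1.4]
opening: 0.637
```

```bash
python3 -c "
from h import *
plan(.6463,.1688,.11,83.1)
s=eyes.read_camera('scene');cv2.imwrite('pics/l.png',cv2.resize(s['image'][240:350,190:320],(520,440),interpolation=2))"
```

```text
t 24.7 pos [ 661.  -177.4   77.4] psi 81.01 tilt 0.05 open 54.4 F [-0.1 -0.1 -1.4]
  rotvec units [-0.01 -0.   -0.42] shift units [11.4  -1.87 -1.09]
```

View pics/l.png

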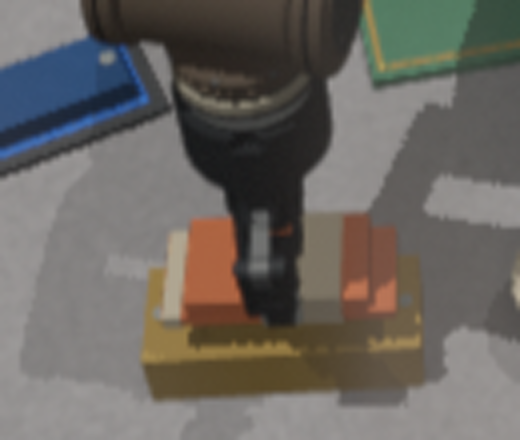

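The cast is lifted and level. I'll raise it above bowl height and carry it to the bat.

Call:
send_rows(translation=[[0, 0, -0.8], [0, 0, -0.8], [0.4, -0.08, 0], [0.8, -0.13, 0], [1, -0.16, 0]], rotation=[[0, 0, -0.2], [0, 0, -0.2], [0, 0, 0], [0, 0, 0], [0, 0, 0]], grip=[46, 46, 46, 46, 46])

```text
time: 25.38
eef_pos: [0.657, -0.1083, 0.1231]
tcp_rot: [0.749, 0.662, -0.001, -0.002]
contact_force: [0.3, 0.5, -2.1]
opening: 0.641
```

Call:
send_rows(translation=[[1, -0.16, 0], [1, -0.16, 0], [1, -0.16, 0], [1, -0.16, 0], [1, -0.16, 0]], rotation=[[0, 0, 0], [0, 0, 0], [0, 0, 0], [0, 0, 0], [0, 0, 0]], grip=[46, 46, 46, 46, 46])

```text
time: 26.0
eef_pos: [0.6509, 0.0442, 0.123]
tcp_rot: [0.749, 0.663, -0.001, -0.002]
contact_force: [-0.0, 0.2, -2.2]
opening: 0.64
```

Call:
send_rows(translation=[[1, -0.16, 0], [1, -0.16, 0], [1, -0.16, 0], [0.8, -0.13, 0], [0.4, -0.08, 0]], rotation=[[0, 0, 0], [0, 0, 0], [0, 0, 0], [0, 0, 0], [0, 0, 0]], grip=[46, 46, 46, 46, 46])

```text
time: 26.62
eef_pos: [0.6464, 0.1709, 0.124]
tcp_rot: [0.748, 0.663, -0.001, -0.001]
contact_force: [0.2, -0.8, -2.3]
opening: 0.642
```

```bash
python3 -c "
from h import *
plan(.6463,.1688,.05,83.1)"
```

```text
t 26.62 pos [646.4 170.9 124. ] psi 83.12 tilt 0.11 open 54.8 F [ 0.2 -0.8 -2.3]
  rotvec units [-0.02  0.    0.  ] shift units [-0.07  0.    2.47]
```

Call:
send_rows(translation=[[-0.07, 0, 1], [0, 0, 0.9], [0, 0, 0.5], [0, 0, 0.15], [0, 0, 0]], rotation=[[0, 0, 0], [0, 0, 0], [0, 0, 0], [0, 0, 0], [0, 0, 0]], grip=[46, 46, 46, 46, 46])

```text
time: 27.25
eef_pos: [0.6478, 0.1666, 0.0491]
tcp_rot: [0.749, 0.663, 0.0, 0.0]
contact_force: [0.8, -0.1, -1.8]
opening: 0.645
```

```bash
cat >> h.py <<'E'
def pj(c,w):
    v=R.from_quat(c["orientation"]).inv().apply(np.array(w)-c["xyz"]);u=c["mtx"]@(v/v[2]);return u[:2]
E
python3 -c "
from h import *
plan(.6463,.1688,.018,83.1)
s=eyes.read_camera('scene');cv2.imwrite('pics/m.png',cv2.resize(s['image'][240:330,350:470],(720,540),interpolation=2))
p=np.array(ctrl.get_state()['eef_pos'])
for q,h in ((np.array([p[0],p[1],p[2]+.0062]),64),(np.array([.6463,.1688,.014]),70)):
    a=np.radians(83.1);d=np.array([np.cos(a),np.sin(a),0])*h/1000;print([((pj(s,q+k*d)-[350,240])*6).round() for k in(-1,0,1)])"
```

```text
t 27.25 pos [647.8 166.6  49.1] psi 82.99 tilt 0.04 open 55.1 F [ 0.8 -0.1 -1.8]
  rotvec units [ 0.01 -0.   -0.02] shift units [ 0.07 -0.06  1.04]
[array([174., 270.]), array([335., 258.]), array([494., 245.])]
[array([154., 328.]), array([325., 314.]), array([494., 301.])]
```

View pics/m.png

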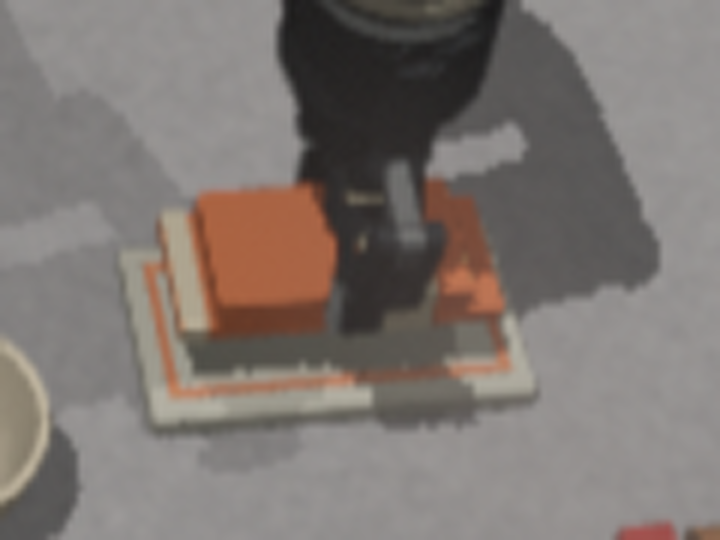

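The cast hovers level. Its left flange end is at crop (173,270), matching the prediction of (174,270). The bat outline reads about +3 px, so the target y becomes 0.170.

Call:
send_rows(translation=[[0.11, -0.05, 0.4], [0, 0, 0.3], [0, 0, 0.15], [0, 0, 0.08], [0, 0, 0]], rotation=[[0, 0, 0], [0, 0, 0], [0, 0, 0], [0, 0, 0], [0, 0, 0]], grip=[46, 46, 46, 46, 46])

```text
time: 27.92
eef_pos: [0.6462, 0.1701, 0.0205]
tcp_rot: [0.749, 0.663, -0.0, -0.0]
contact_force: [-0.1, -0.4, -1.7]
opening: 0.64
```

```bash
python3 -c "
from h import *
plan(.6463,.170,.018,83.1)"
```

```text
t 27.93 pos [646.2 170.1  20.5] psi 83.01 tilt 0.01 open 54.7 F [-0.1 -0.4 -1.7]
  rotvec units [-0.    0.   -0.02] shift units [-0.    0.    0.08]
```

Call:
send_rows(translation=[[0, 0, 0.05], [0, 0, 0.03], [0, 0, 0]], rotation=[[0, 0, 0], [0, 0, 0], [0, 0, 0]], grip=[46, 46, 46])

```text
time: 28.3
eef_pos: [0.6462, 0.1702, 0.0183]
tcp_rot: [0.749, 0.663, 0.0, 0.0]
contact_force: [0.1, -0.3, -1.8]
opening: 0.637
```

Call:
send_rows(translation=[[0, 0, 0.03], [0, 0, 0]], rotation=[[0, 0, 0], [0, 0, 0]], grip=[46, 46])

```text
time: 28.55
eef_pos: [0.6464, 0.1702, 0.0178]
tcp_rot: [0.749, 0.663, 0.0, 0.0]
contact_force: [-0.9, 0.3, 0.4]
opening: 0.637
```

Light contact has begun. One small step more, then release.

Call:
send_rows(translation=[[0, 0, 0.02], [0, 0, 0], [0, 0, 0], [0, 0, 0], [0, 0, 0]], rotation=[[0, 0, 0], [0, 0, 0], [0, 0, 0], [0, 0, 0], [0, 0, 0]], grip=[46, 57, 62, 75, 85])

```text
time: 29.18
eef_pos: [0.6463, 0.1702, 0.0168]
tcp_rot: [0.749, 0.663, 0.0, 0.0]
contact_force: [-0.2, 0.4, -0.6]
opening: 0.995
```

Call:
send_rows(translation=[[0, 0, 0], [0, 0, -0.5], [0, 0, -1], [0, 0, -1], [0, 0, -1]], rotation=[[0, 0, 0], [0, 0, 0], [0, 0, 0], [0, 0, 0], [0, 0, 0]], grip=[85, 85, 85, 85, 85])

```text
time: 29.8
eef_pos: [0.6466, 0.1702, 0.1242]
tcp_rot: [0.749, 0.663, 0.001, 0.0]
contact_force: [0.7, 0.2, 0.7]
opening: 0.992
```

Call:
send_rows(translation=[[-1, 0.16, 0], [-1, 0.16, 0], [-1, 0.16, 0], [-1, 0.16, 0], [-1, 0.16, 0]], rotation=[[0, 0, 0], [0, 0, 0], [0, 0, 0], [0, 0, 0], [0, 0, 0]], grip=[85, 85, 85, 85, 85])

```text
time: 30.42
eef_pos: [0.6522, 0.0174, 0.1233]
tcp_rot: [0.749, 0.663, 0.001, 0.001]
contact_force: [-0.4, -0.2, -0.3]
opening: 0.994
```

```bash
python3 -c "
from h import *
plan(.661,-.178,.11,81.3)
t=eyes.read_camera('top');s=eyes.read_camera('scene')
p=blob(t,(15,90,60),(32,255,255),(325,150,405,210),6);print('block top',rect(t,p,.044))
p=blob(s,(15,90,120),(32,255,255),(210,275,305,345),6);print('block scene',rect(s,p,.044))
I=[cv2.resize(t['image'][155:215,205:285],(400,300),interpolation=2),cv2.resize(t['image'][150:210,325:405],(400,300),interpolation=2),cv2.resize(t['image'][230:290,368:448],(400,300),interpolation=2),cv2.resize(s['image'][260:350,208:328],(400,300),interpolation=2)]
cv2.imwrite('pics/n.png',np.vstack([np.hstack(I[:2]),np.hstack(I[2:])]))"
```

```text
t 30.43 pos [652.2  17.4 123.3] psi 83.01 tilt 0.1 open 84.9 F [-0.4 -0.2 -0.3]
  rotvec units [ 0.02 -0.    0.34] shift units [-6.39  1.28  0.44]
block top (658.2, -179.4, 156.6, 64.4, 81.7)
block scene (659.2, -183.0, 154.9, 62.4, 81.2)
```

View pics/n.png

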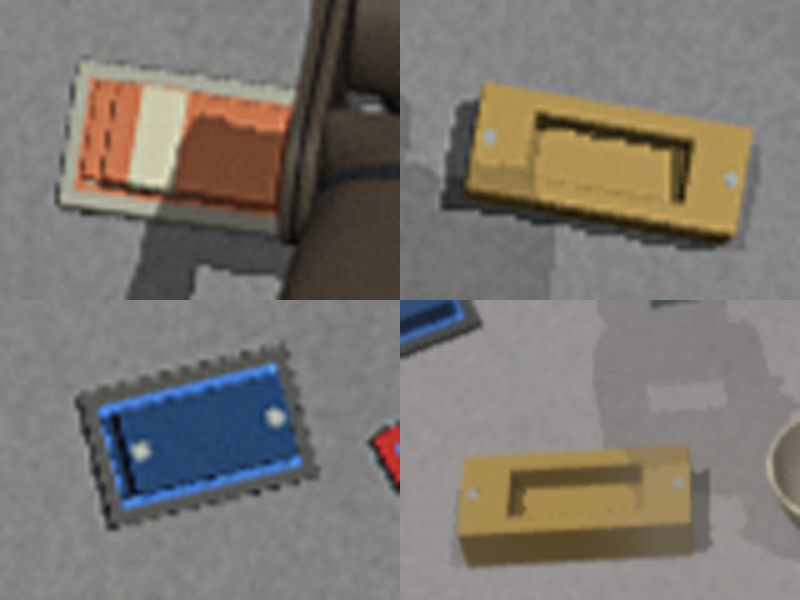

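The cast and cover sit inside their outlines, and the block is clear and undisturbed at about (660,-181), yaw 81.4°. I'll fetch the block.

Call:
send_rows(translation=[[-1, 0.18, 0], [-1, 0.18, 0], [-1, 0.18, 0], [-1, 0.2, 0], [-1, 0.2, 0]], rotation=[[0, 0, 0.3], [0, 0, 0], [0, 0, 0], [0, 0, 0], [0, 0, 0]], grip=[85, 85, 85, 85, 85])

```text
time: 31.15
eef_pos: [0.6588, -0.1341, 0.1228]
tcp_rot: [0.757, 0.653, 0.0, 0.0]
contact_force: [0.3, 0.2, 0.9]
opening: 0.993
```

Call:
send_rows(translation=[[-1, 0.2, 0], [-0.5, 0.1, 0], [0, 0, 0.7], [0, 0, 0.7], [0, 0, 0]], rotation=[[0, 0, 0], [0, 0, 0], [0, 0, 0], [0, 0, 0], [0, 0, 0]], grip=[85, 85, 85, 85, 85])

```text
time: 31.78
eef_pos: [0.6581, -0.1776, 0.0752]
tcp_rot: [0.757, 0.653, -0.002, -0.004]
contact_force: [-0.5, -0.6, -0.0]
opening: 0.996
```

```bash
python3 -c "
from h import *
plan(.661,-.181,.014,81.4)"
```

```text
t 31.77 pos [ 658.1 -177.6   75.2] psi 81.58 tilt 0.46 open 85.0 F [-0.5 -0.6 -0. ]
  rotvec units [-0.09 -0.03  0.04] shift units [-0.1   0.11  2.04]
```

Call:
send_rows(translation=[[-0.1, 0.1, 0.4], [0, 0, 0.6], [0, 0, 0.6], [0, 0, 0.3], [0, 0, 0]], rotation=[[0, 0, 0], [0, 0, 0], [0, 0, 0], [0, 0, 0], [0, 0, 0]], grip=[85, 85, 85, 85, 85])

```text
time: 32.4
eef_pos: [0.6623, -0.183, 0.0213]
tcp_rot: [0.758, 0.653, -0.001, -0.001]
contact_force: [0.9, 0.2, -0.2]
opening: 0.998
```

```bash
python3 -c "
from h import *
plan(.661,-.181,.014,81.4)"
```

```text
t 32.4 pos [ 662.3 -183.    21.3] psi 81.51 tilt 0.14 open 85.2 F [ 0.9  0.2 -0.2]
  rotvec units [-0.03 -0.01  0.02] shift units [ 0.06 -0.05  0.24]
```

Call:
send_rows(translation=[[0.06, -0.05, 0.2], [0, 0, 0], [0, 0, 0], [0, 0, 0], [0, 0, 0]], rotation=[[0, 0, 0], [0, 0, 0], [0, 0, 0], [0, 0, 0], [0, 0, 0]], grip=[80, 72, 66, 60, 52], squeeze=60)

```text
time: 33.02
eef_pos: [0.6622, -0.1815, 0.0176]
tcp_rot: [0.757, 0.653, 0.0, 0.0]
contact_force: [-0.6, -0.2, 4.2]
opening: 0.711
```

Call:
send_rows(translation=[[0, 0, 0], [0, 0, 0], [0, 0, -0.2], [0, 0, -0.4], [0, 0, -0.4]], rotation=[[0, 0, 0], [0, 0, 0], [0, 0, 0], [0, 0, 0], [0, 0, 0]], grip=[52, 52, 52, 52, 52])

```text
time: 33.65
eef_pos: [0.6617, -0.1813, 0.0469]
tcp_rot: [0.758, 0.653, -0.0, -0.0]
contact_force: [0.6, -1.1, -3.7]
opening: 0.71
```

```bash
python3 -c "
from h import *
plan(.4335,-.0146,.09,91.1)"
```

```text
t 33.65 pos [ 661.7 -181.3   46.9] psi 81.5 tilt 0.03 open 60.7 F [ 0.6 -1.1 -3.7]
  rotvec units [-0.01 -0.   -1.92] shift units [ 5.7  -7.5  -1.44]
```

The block is lifted (-3.7 N). I'll carry it to the green board.

Call:
send_rows(translation=[[0, 0, -0.8], [0, 0, -0.7], [0.25, -0.4, 0], [0.5, -0.7, 0], [0.7, -0.9, 0]], rotation=[[0, 0, -1], [0, 0, -0.92], [0, 0, 0], [0, 0, 0], [0, 0, 0]], grip=[52, 52, 52, 52, 52])

```text
time: 34.28
eef_pos: [0.5992, -0.1382, 0.0907]
tcp_rot: [0.701, 0.713, -0.0, -0.001]
contact_force: [-0.4, -0.3, -3.0]
opening: 0.715
```

Call:
send_rows(translation=[[0.75, -1, 0], [0.75, -1, 0], [0.75, -1, 0], [0.75, -1, 0], [0.75, -0.9, 0]], rotation=[[0, 0, 0], [0, 0, 0], [0, 0, 0], [0, 0, 0], [0, 0, 0]], grip=[52, 52, 52, 52, 52])

```text
time: 34.9
eef_pos: [0.4491, -0.0281, 0.0906]
tcp_rot: [0.701, 0.713, -0.0, -0.001]
contact_force: [0.6, 0.2, -3.3]
opening: 0.71
```

Call:
send_rows(translation=[[0.4, -0.5, 0], [0.1, -0.1, 0], [0, 0, 0.4], [0, 0, 0.2], [0, 0, 0]], rotation=[[0, 0, 0], [0, 0, 0], [0, 0, 0], [0, 0, 0], [0, 0, 0]], grip=[52, 52, 52, 52, 52])

```text
time: 35.52
eef_pos: [0.4333, -0.015, 0.0727]
tcp_rot: [0.7, 0.714, -0.001, -0.001]
contact_force: [-0.2, 0.6, -3.7]
opening: 0.708
```

```bash
python3 -c "
from h import *
plan(.4335,-.0146,.055,91.1)"
```

```text
t 35.52 pos [433.3 -15.   72.7] psi 91.07 tilt 0.13 open 60.5 F [-0.2  0.6 -3.7]
  rotvec units [-0.03 -0.01 -0.01] shift units [0.01 0.01 0.59]
```

Contact is expected near TCP z = 0.0275. I'll look from hover.

Call:
send_rows(translation=[[0.01, 0.01, 0.5], [0, 0, 0.3], [0, 0, 0.1], [0, 0, 0]], rotation=[[0, 0, 0], [0, 0, 0], [0, 0, 0], [0, 0, 0]], grip=[52, 52, 52, 52])

```text
time: 36.02
eef_pos: [0.4338, -0.0144, 0.0465]
tcp_rot: [0.7, 0.714, -0.0, -0.0]
contact_force: [-0.3, -0.3, -2.5]
opening: 0.712
```

```bash
python3 -c "
from h import *
plan(.4335,-.0146,.0275,91.1)
s=eyes.read_camera('scene');cv2.imwrite('pics/o.png',cv2.resize(s['image'][190:280,253:373],(720,540),interpolation=2))
p=np.array(ctrl.get_state()['eef_pos'])
for q,h,w in ((np.array([p[0],p[1],p[2]-.0175]),78,31),(np.array([p[0],p[1],p[2]+.0265]),78,31),(np.array([.4335,-.0146,.010]),83,36.5)):
    a=np.radians(91.1);d=np.array([np.cos(a),np.sin(a),0])*h/1000;n=np.array([np.sin(a),-np.cos(a),0])*w/1000;print([((pj(s,q+k*d+m*n)-[253,190])*6).round() for k,m in((-1,1),(1,1),(-1,-1),(1,-1))])"
```

```text
t 36.02 pos [433.8 -14.4  46.5] psi 91.11 tilt 0.04 open 60.8 F [-0.3 -0.3 -2.5]
  rotvec units [-0.01 -0.    0.  ] shift units [-0.01 -0.01  0.63]
[array([200., 366.]), array([548., 303.]), array([176., 263.]), array([513., 204.])]
[array([194., 299.]), array([552., 235.]), array([168., 195.]), array([515., 135.])]
[array([194., 405.]), array([560., 338.]), array([165., 285.]), array([519., 222.])]
```

View pics/o.png

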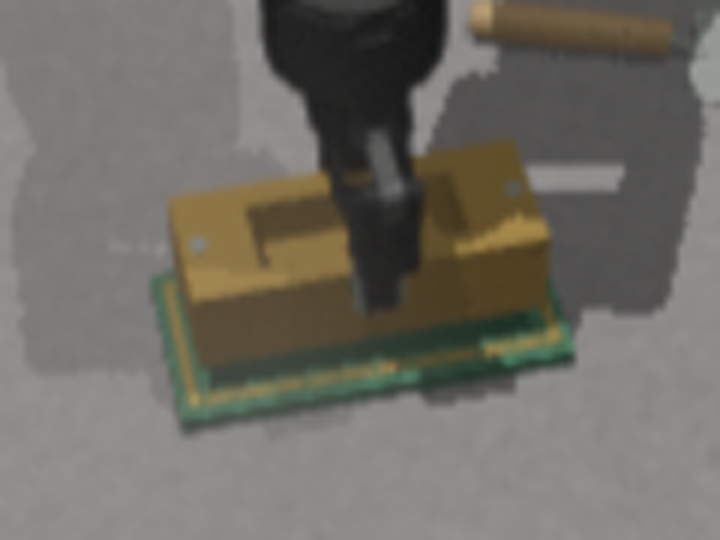

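The block hovers level, and its corners and the board outline's corners match the predictions within 4 crop px (under 2 mm). I'll lower it.

Call:
send_rows(translation=[[0, 0, 0.3], [0, 0, 0.2], [0, 0, 0.08], [0, 0, 0.03], [0, 0, 0]], rotation=[[0, 0, 0], [0, 0, 0], [0, 0, 0], [0, 0, 0], [0, 0, 0]], grip=[52, 52, 52, 52, 52])

```text
time: 36.7
eef_pos: [0.4341, -0.0145, 0.0286]
tcp_rot: [0.7, 0.714, 0.0, 0.0]
contact_force: [0.7, 0.3, -4.1]
opening: 0.713
```

Call:
send_rows(translation=[[0, 0, 0.03], [0, 0, 0]], rotation=[[0, 0, 0], [0, 0, 0]], grip=[52, 52])

```text
time: 36.95
eef_pos: [0.434, -0.0145, 0.0277]
tcp_rot: [0.7, 0.714, 0.0, 0.0]
contact_force: [-0.5, 0.7, -4.2]
opening: 0.714
```

```bash
python3 -c "
from h import *
plan(.4335,-.0146,.0275,91.1)"
```

```text
t 36.95 pos [434.  -14.5  27.7] psi 91.11 tilt 0.01 open 61.0 F [-0.5  0.7 -4.2]
  rotvec units [0. 0. 0.] shift units [-0.   -0.02  0.01]
```

Call:
send_rows(translation=[[0, 0, 0.03], [0, 0, 0]], rotation=[[0, 0, 0], [0, 0, 0]], grip=[52, 52])

```text
time: 37.2
eef_pos: [0.4341, -0.0145, 0.0275]
tcp_rot: [0.7, 0.714, -0.0, -0.0]
contact_force: [-2.3, 0.2, 6.1]
opening: 0.714
```

Call:
send_rows(translation=[[0, 0, 0.02], [0, 0, 0]], rotation=[[0, 0, 0], [0, 0, 0]], grip=[52, 52])

```text
time: 37.45
eef_pos: [0.4341, -0.0145, 0.0275]
tcp_rot: [0.7, 0.714, -0.0, -0.001]
contact_force: [-4.9, 1.6, 11.2]
opening: 0.712
```

Call:
send_rows(translation=[[0, 0, 0], [0, 0, 0], [0, 0, 0], [0, 0, 0], [0, 0, 0]], rotation=[[0, 0, 0], [0, 0, 0], [0, 0, 0], [0, 0, 0], [0, 0, 0]], grip=[62, 67, 75, 85, 85])

```text
time: 38.08
eef_pos: [0.434, -0.0145, 0.0261]
tcp_rot: [0.7, 0.714, 0.0, 0.0]
contact_force: [-0.1, 0.7, -0.2]
opening: 0.995
```

Call:
send_rows(translation=[[0, 0, -0.5], [0, 0, -1], [0, 0, -1], [0, 0, -1], [0, 0, -1]], rotation=[[0, 0, 0], [0, 0, 0], [0, 0, 0], [0, 0, 0], [0, 0, 0]], grip=[85, 85, 85, 85, 85])

```text
time: 38.7
eef_pos: [0.434, -0.0144, 0.1633]
tcp_rot: [0.7, 0.714, 0.0, 0.001]
contact_force: [0.5, -0.7, 0.5]
opening: 0.997
```

Call:
send_rows(translation=[[-1, 0, -0.5], [-1, 0, -0.5], [-1, 0, 0], [-1, 0, 0], [-1, 0, 0]], rotation=[[0, 0, 0], [0, 0, 0], [0, 0, 0], [0, 0, 0], [0, 0, 0]], grip=[85, 85, 85, 85, 85])

```text
time: 39.33
eef_pos: [0.4369, -0.1654, 0.1924]
tcp_rot: [0.7, 0.714, 0.0, 0.001]
contact_force: [-0.1, -0.2, -0.3]
opening: 0.995
```

Call:
send_rows(translation=[[-1, 0, 0], [-1, 0, 0], [-1, 0, 0], [-1, 0, 0], [-1, 0, 0]], rotation=[[0, 0, 0], [0, 0, 0], [0, 0, 0], [0, 0, 0], [0, 0, 0]], grip=[85, 85, 85, 85, 85])

```text
time: 39.95
eef_pos: [0.4398, -0.3154, 0.1924]
tcp_rot: [0.7, 0.714, -0.0, 0.001]
contact_force: [0.2, -0.3, 1.1]
opening: 0.997
```

Call:
send_rows(translation=[[-1, -1, 0], [-1, -1, 0], [-1, -1, 0], [-1, -1, 0], [-1, -1, 0]], rotation=[[0, 0, 0], [0, 0, 0], [0, 0, 0], [0, 0, 0], [0, 0, 0]], grip=[85, 85, 85, 85, 85])

```text
time: 40.58
eef_pos: [0.2917, -0.4682, 0.1924]
tcp_rot: [0.7, 0.714, -0.0, 0.001]
contact_force: [0.4, -0.0, -0.0]
opening: 0.993
```

```bash
python3 -c "
from h import *
plan(.4335,-.0146,.0275,91.1)
t=eyes.read_camera('top');s=eyes.read_camera('scene')
cv2.imwrite('pics/q.png',np.vstack([cv2.resize(t['image'][145:290,135:455],(794,360),interpolation=2),cv2.resize(s['image'][200:330,170:520],(794,295),interpolation=2)])[:,:790][:600])
print('block',rect(t,blob(t,(15,100,60),(30,255,255),(272,235,342,280)),.054),'green',rect(t,blob(t,(45,80,30),(90,255,255),(265,235,350,285)),.010))
print('cover+outline',rect(t,blob(t,(100,110,40),(125,255,255),(378,232,440,285)),.028))
print('cast',rect(t,blob(t,(2,100,60),(14,255,255),(212,160,280,210)),.026))
print('jar',rect(t,blob(t,(100,120,60),(125,255,255),(140,180,172,212)),.062),rect(t,blob(t,(0,0,130),(60,90,255),(285,148,326,190)),.058))
"
```

```text
t 40.58 pos [ 291.7 -468.2  192.4] psi 91.11 tilt 0.08 open 84.8 F [ 0.4 -0.  -0. ]
  rotvec units [0.01 0.02 0.  ] shift units [15.03  5.02  5.5 ]
block (432.7, -13.6, 160.4, 70.3, -88.9) green (432.4, -13.5, 176.3, 86.7, -88.9)
cover+outline (446.3, -302.4, 106.9, 61.1, -75.0)
cast (645.7, 168.8, 137.3, 64.7, 83.7)
jar (605.1, 417.0, 47.9, 47.3, 46.3) (689.9, -4.4, 117.0, 113.3, 1.2)
```

View pics/q.png

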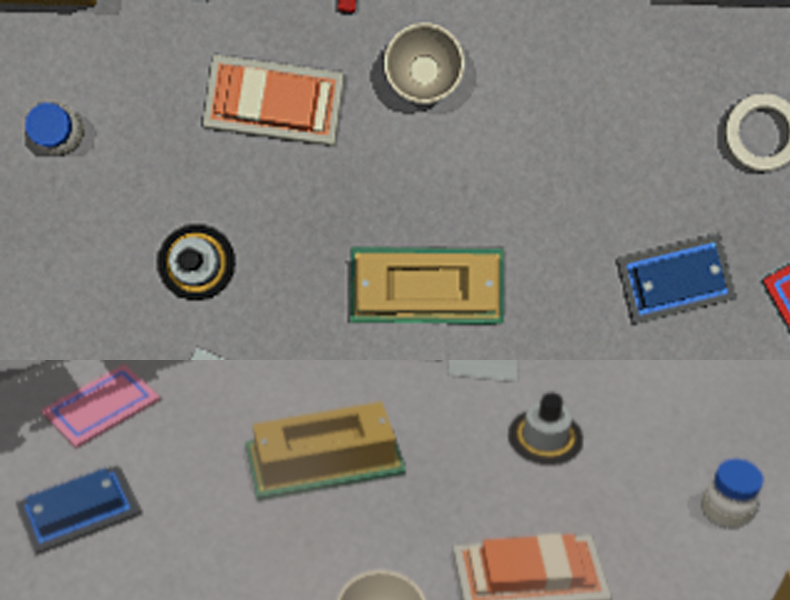

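All four pieces are upright in the middle of their outlines: the weight at crop (190,260), cover at (680,278), cast at (275,98) and block at (428,284). The bowl and jar read the same as at the start. I'll hand in.

```bash
python3 -c "
from plant import ticket
print(ticket.sign_off())"
```

```text
the job is handed in; nothing more can be done
None
```

I took the stack apart from the top down and handed the job in at about 41 s of robot time. The weight is on the mat, the cover on the grey plate, the cast on the bat and the mould block on the green board. I lowered each piece until I felt light contact, at most about 12 N, then let go and lifted away before taking the next.

- **Placement:** The last pictures from both cameras show every piece upright, inside its outline and lined up with it. By my estimate each is within 2–3 mm of centre. I read the weight's and cover's centring mostly by eye, because colour masking could not separate the pieces cleanly from their outlines.
- **Bystanders:** The bowl and jar measured exactly the same as at the start.
- **Disagreement:** The two cameras differed by about 2 mm throughout, which is within their stated calibration. No check failed.

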